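# Stow the dowels in the desk easel

### The job

Put the loose beech dowels away in the tray under the tilting board of the desk easel: unfasten the board by swinging its black-knobbed handle fully open, raise the board to its top (third) notch and leave it propped there on the pawl while you lay every dowel down flat in the tray. Then lift the board past the top notch until the pawl trips, lower it flat, and swing the handle back over its cam until it drops home in the low notch and holds the board shut. Leave the steel hinge, the drill-bit case and the hex key where they are.

Things in the scene. Friction and masses are not known exactly. Their poses are not given: they have to be found in the camera images.
- desk: Easel's fixed wooden tray, 176 (x) by 280 mm (y). Origin: centre of underside; x points away from the robot to the board's hinge, y to the fastener's side, z up. Walls 8 thick, 48 high, floor 8 thick: inside x -80..80, y -132..132, from z 8. Shut board: underside z 50, top z 62. Outside the right wall the steel pawl cheek and the pawl's weight stand up to z 140 at x 0..25, y -179..-150.
- board (a joint): Board angle, rad: 0 flat and shut, grows as the near edge rises (about tray +y), stop 1.56. Pawl catches it on the way up at about 0.41, 0.83, 1.25 (dropping in up to 0.03 above; then it settles back and holds). It trips the pawl at 1.45-1.49 and may then go fully down; the pawl re-arms just above flat (below 0.1). Damped: tripped and let go it sinks at up to 0.6 rad/s.
- board_bar (a point): Middle of the board's round steel lifting bar, 12 mm thick, 120 long, parallel to the hinge, on two end arms, 42 mm out from the board's near edge, 214 mm from the hinge axis. Own x points from bar to hinge, z is the board's upper normal. Shut: tray x -130, y 0, z 56 mm. Highest 270 mm. Lifting takes 3 to 5 N here. The shut fastener blocks the board (white, 172 by 280 by 12 mm, 0.45 kg).
- board_hinge (a point): Middle of the board's hinge axis (along tray y), at tray x 84, y 0, z 52 mm. At board angle a the bar is at tray x 84 - 214 cos a + 4 sin a, z 52 + 214 sin a + 4 cos a (mm). With the board on its top notch the bar overhangs the tray at x 20, z 257 mm, and the tray is open from above and the robot's side nearer than that.
- pawl (a joint): Angle of the brass tumbler pawl at the tray's right, rad: near 0 (up to 0.1) armed, its round weight leaning away from the robot; 0.45 tripped, weight leaning to the robot, and it stays so till re-armed by the board coming flat. It tips over at about 0.22; a passing tooth moves it up to about 0.12.
- pawl_bob (a point): Centre of the pawl's round brass weight, 22 mm across, 45 mm above the pawl's pivot (pivot at tray x 4, y -158, z 84 mm).
- latch (a joint): Angle of the fastener's handle about its upright pivot, rad: 0 shut (tongue over the board, lever pointing to tray +y), 1.4 fully open (lever towards the robot, tray -x). Opens counter-clockwise from above. A sprung cam raises the handle up to 8 mm, crest at about 0.75; past the crest it drops by itself into the low notch at 0, or on the other side to 1.4. Up to 4 N at the knob.
- latch_knob (a point): Middle of the handle's upright round black knob, 18 mm across, 36 mm high (18 up and down from this point), on the lever's end 65 mm from the pivot. Shut: tray x -60, y 227, z 92 mm. The lever under it is 14 mm wide, 10 mm thick.
- latch_pivot (a point): The fastener's pivot on the left of the tray, tray x -60, y 162 mm, at the lever's underside (z 64 mm when shut).
- dowel1: A square beech dowel, 100 mm long (own x) by 28 by 28 mm, about 55 g, lying on the counter to the right of the easel; origin: its centre. Two to four of the four are there; an absent one reads None.
- dowel2: A square beech dowel, 100 mm long (own x) by 28 by 28 mm, about 55 g, lying on the counter to the right of the easel; origin: its centre. Two to four of the four are there; an absent one reads None.
- dowel3: A square beech dowel, 100 mm long (own x) by 28 by 28 mm, about 55 g, lying on the counter to the right of the easel; origin: its centre. Two to four of the four are there; an absent one reads None.
- dowel4: A square beech dowel, 100 mm long (own x) by 28 by 28 mm, about 55 g, lying on the counter to the right of the easel; origin: its centre. Two to four of the four are there; an absent one reads None.
- hinge: Stainless butt hinge lying open flat, 70 by 76 mm, 10 mm high at the knuckle, among the dowels; origin: centre of its underside. Leave alone.
- bit_case: Green plastic drill-bit case, 80 by 130 by 34 mm, right of the dowels. Leave alone.
- hex_key: Chunky black L-shaped hex key, 120 by 50 mm, 12 mm thick, beyond the dowels. Leave alone.
Things that resemble listed ones, but are neither listed nor needed, are in the scene too. Leave any pink look-alike of the dowel4 alone.

How it is judged:
On the way, in this order (a step that is already met when the one before it is completed fails the run):
1. the handle is swung open (above 1.2 rad) (value of joint latch above 1.2 rad), for 0.2 s.
2. the board rests by itself on the top notch, robot not touching it (value of joint board between 1.19 and 1.31 rad and velocity of joint board between -0.02 and 0.02 rad/s and value of joint pawl below 0.2 rad and contact force between each of the arm, the fingers and board below 0.2 N), for 0.5 s.
3. every dowel lies released in the tray with the board still propped on its top notch (x of dowel1 in the frame of desk between -0.075 and 0.075 m and y of dowel1 in the frame of desk between -0.13 and 0.13 m and z of each of dowel1, dowel2, dowel3, dowel4 in the frame of desk below 0.034 m and linear speed of each of dowel1, dowel2, dowel3, dowel4 below 0.02 m/s and contact force between the fingers and dowel1 below 0.2 N and x of dowel2 in the frame of desk between -0.075 and 0.075 m and y of dowel2 in the frame of desk between -0.13 and 0.13 m and contact force between the fingers and dowel2 below 0.2 N and x of dowel3 in the frame of desk between -0.075 and 0.075 m and y of dowel3 in the frame of desk between -0.13 and 0.13 m and contact force between the fingers and dowel3 below 0.2 N and x of dowel4 in the frame of desk between -0.075 and 0.075 m and y of dowel4 in the frame of desk between -0.13 and 0.13 m and contact force between the fingers and dowel4 below 0.2 N and value of joint board above 1.19 rad and value of joint pawl below 0.2 rad), for 0.3 s.
4. the board is lifted past the top notch and the pawl trips (value of joint pawl above 0.35 rad and value of joint board above 1.2 rad), for 0.05 s.
5. the board is down flat with the pawl armed again (value of joint board below 0.03 rad and value of joint pawl below 0.2 rad), for 0.2 s.
At the end, for the whole second after the job is handed in: Every dowel on hand is in the tray (its centre inside the walls, on the floor, at rest), the board is flat (under 0.03 rad), the pawl is armed and the handle is home in its low notch (under 0.08 rad), everything released (all of step 5 and x of dowel1 in the frame of desk between -0.075 and 0.075 m and y of dowel1 in the frame of desk between -0.13 and 0.13 m and z of each of dowel1, dowel2, dowel3, dowel4 in the frame of desk below 0.034 m and linear speed of each of dowel1, dowel2, dowel3, dowel4 below 0.02 m/s and contact force between the fingers and dowel1 below 0.2 N and x of dowel2 in the frame of desk between -0.075 and 0.075 m and y of dowel2 in the frame of desk between -0.13 and 0.13 m and contact force between the fingers and dowel2 below 0.2 N and x of dowel3 in the frame of desk between -0.075 and 0.075 m and y of dowel3 in the frame of desk between -0.13 and 0.13 m and contact force between the fingers and dowel3 below 0.2 N and x of dowel4 in the frame of desk between -0.075 and 0.075 m and y of dowel4 in the frame of desk between -0.13 and 0.13 m and contact force between the fingers and dowel4 below 0.2 N and value of joint latch below 0.08 rad and velocity of joint board below 0.02 rad/s and velocity of joint latch between -0.05 and 0.05 rad/s); the robot touches nothing.
It fails at once if one of the other things (steel hinge, drill-bit case, hex key) is moved more than 60 mm (distance of any of hinge, bit_case, hex_key from where it was at the start of the episode above 0.06 m).
Of dowel1, dowel2, dowel3, dowel4 only 2 to 4 are there at a start; the rules pass over those that are not, and their reading is None.
At some moment in a run one of dowel1, dowel2, dowel3, dowel4 may be knocked a few centimetres aside while the robot is not near it.
Once in a run the grip may slacken for a moment while it holds something.
It also fails if it takes over 210 s, if anything falls off the work surface, if the arm or the gripper's body presses on something with over 40 N, if the wrist force passes 120 N, or if a joint passes its speed limit or range.

### The arm

A 7-joint arm with a two-finger parallel gripper is mounted at the origin on the work surface. World frame = base frame: x ahead of the robot, y to its left, z up, the work surface at z = 0. Lengths are in m, angles in rad, forces in N, time in s.
With the tool pointing down it reaches from about 0.425 to 0.875 m from the base axis. Payload 4.7 kg.
Tool frame: the origin (TCP) lies at the very end of the fingers, on their centre line; the grasp point (between the pads) lies 19 mm behind it (ctrl.grasp_offset is the distance from the TCP to the grasp point, in m); z points along the fingers, y is the direction in which the jaws open and shut (so a half turn about z gives the same grasp; the last joint's range is limited). The gripper opens to 87 mm and grips with 3 to 60 N. Pads are 19 mm wide; open, the fingers measure 117 mm over their backs; the gripper's body (75 mm by 190 mm) begins 51 mm behind the grasp point.
Start: joints at [-1.154, 0.321, -0.07, 1.45, 0.023, 1.371, -0.057], TCP at [0.255, 0.598, 0.223] pointing down, gripper open.
Joint ranges: [-2.86, 2.86], [-0.3, 2.09], [-1.38, 1.24], [0.06, 2.45], [-1.56, 4.7], [0.09, 2.05], [-2.69, 2.69]. Speed limits (rad/s): [2.57, 2.57, 3.14, 3.14, 3.14, 3.14, 3.14].

### API

Orientations are given as a rotation vector (axis times angle).
In Python, from bench import ctrl gives the robot as it stands.
- The arm moves only by the shell command python3 -m creep 'ROWS' [FORCE]. ROWS is JSON, a list that holds one entry, the list of rows, each a list of 7 numbers: the opening, from 0 (shut) to 1 (fully open), then the shift along the tool's x, y, z in mm, then the turn, a rotation vector about the tool's x, y, z in rad. In form: [[[grip, dx, dy, dz, rx, ry, rz], ...]]. A call has 1 to 5 rows; each row is the pose to reach, as a shift and turn from the pose commanded when the call began, along the tool's axes at that moment; what a row does not reach only later rows make up. A row lasts 1/10 s, in which the tool goes at most 50 mm and 8.59 degrees, less where a joint would pass 70% of its speed; a pose out of reach is approached as far as the arm can. A call with a gripper value outside its range is refused whole. The fingers move at their own pace and stop on an object; FORCE is the grip in N (left out, the last holds). Time passes only in rows, so rows that repeat a pose let the fingers close. It gives the time, the measured TCP pose, the force and the opening at its end, in the units of the state.
- ctrl.get_state(): the state, without advancing time (a new reading comes with each control period).
- ctrl.get_image(name): name is "scene" or "top" or "wrist"; returns the picture (400x640x3 uint8, red, green, blue); there is no depth.
- ctrl.camera_params(name): a dict with "K" (3x3 intrinsics, pixels), "pose" (4x4, takes a point from camera to world coordinates). Camera axes: x right, y down, z forward; pixel columns grow to the right and rows downward; lengths in m; the calibration is good to about 2 mm. The wrist camera is an equidistant fisheye: a pixel r from the principal point sees the ray r / f radians off the axis. A picture is of the moment at which its call begins: read the wrist's pose just before it. camera_params takes no time and is no camera call; for the wrist camera it gives the pose at the moment of the call.
- ctrl.close_job(): hands the job in, once; it reports no verdict.
The state is a dict: "time": time; "joint_positions": joint angles; "qd": joint speeds; "joint_torque": joint torques, N m; "position": TCP position; "tool_rot": TCP orientation; "ft_force": force on the tool from outside, world axes, zero at the start; "torque": the same for the moment, N m; "grip_width": opening from 0.0 (shut) to 1.0 (fully open).
Only numpy, scipy, OpenCV 4.12 (cv2) and the standard library are available. Lean on these libraries where they do the work, as an engineer would, in place of code of your own. Each camera call takes 0.05 s, during which the arm holds its last target. There are 200 camera calls.

## Working session

There is one attempt and no reset: what is moved stays moved. The work goes in short steps, Python scripts to look and compute and a shell command to move; the robot and the scene stay as the last step left them, time stands still between calls to the robot, and variables do not carry over. Pictures are saved under pics/ and viewed, about 12 in all and at most 16, crops included, and the job is handed in when it is done.

```bash
mkdir -p pics; ls; cat > h.py <<'E'
import numpy as np, cv2
from bench import ctrl
from scipy.spatial.transform import Rotation as R
def shot(cam,name,crop=None,scale=1):
    p=ctrl.camera_params(cam); im=ctrl.get_image(cam)[:,:,::-1]
    np.savez(f'pics/{name}.npz',K=p['K'],pose=p['pose'],im=im)
    save(im,name,crop,scale); return im
def save(im,name,crop=None,scale=1):
    if crop: x0,y0,x1,y1=crop; im=im[y0:y1,x0:x1]
    cv2.imwrite(f'pics/{name}.png',cv2.resize(im,None,fx=scale,fy=scale,interpolation=cv2.INTER_CUBIC))
def ray(cam,uv,K,T):
    x=(uv[0]-K[0,2])/K[0,0]; y=(uv[1]-K[1,2])/K[1,1]
    if cam=='wrist':
        r=np.hypot(x,y)+1e-12; d=np.array([x/r*np.sin(r),y/r*np.sin(r),np.cos(r)])
    else: d=np.array([x,y,1.])
    return T[:3,3],T[:3,:3]@d
def at_z(cam,uv,z,name=None):
    p=np.load(f'pics/{name}.npz') if name else ctrl.camera_params(cam)
    o,d=ray(cam,uv,np.array(p['K']),np.array(p['pose'])); return o+d*(z-o[2])/d[2]
def proj(P,K,T):
    c=np.linalg.inv(T)@np.append(P,1); return (K@c[:3]/c[2])[:2]
def st():
    s=ctrl.get_state(); print('t',round(s['time'],2),'p',np.round(s['position'],4),'rv',np.round(s['tool_rot'],3),'F',np.round(s['ft_force'],1),'g',round(s['grip_width'],3)); return s
def rel(P,rot=None):
    "shift in mm along tool axes to world TCP P"
    s=ctrl.get_state(); return np.round(R.from_rotvec(s['tool_rot']).inv().apply(np.array(P)-s['position'])*1000,1)
E
python3 - <<'E'
from h import *
st(); a=shot('scene','s0'); b=shot('top','t0')
for c in('scene','top'): p=ctrl.camera_params(c); print(np.round(p['K'],1).tolist(),np.round(p['pose'],3).tolist())
s=ctrl.get_state(); print(np.round(R.from_rotvec(s['tool_rot']).as_matrix(),3))
E
```

```text
pics
t 0.0 p [0.2546 0.5974 0.2214] rv [-6.280e-01 -3.078e+00  3.000e-03] F [ 0.3  0.3 -0. ] g 0.996
[[504.8, 0.0, 318.5], [0.0, 504.8, 199.3], [0.0, 0.0, 1.0]] [[0.465, 0.719, -0.516, 1.241], [0.885, -0.367, 0.286, -0.434], [0.016, -0.59, -0.807, 1.2], [0.0, 0.0, 0.0, 1.0]]
[[462.1, 0.0, 321.1], [0.0, 462.1, 202.1], [0.0, 0.0, 1.0]] [[0.111, -0.972, 0.206, 0.285], [-0.994, -0.11, 0.018, -0.073], [0.005, -0.206, -0.978, 1.427], [0.0, 0.0, 0.0, 1.0]]
[[-0.92   0.392 -0.001]
 [ 0.392  0.92  -0.002]
 [-0.    -0.002 -1.   ]]
```

View pics/t0.png

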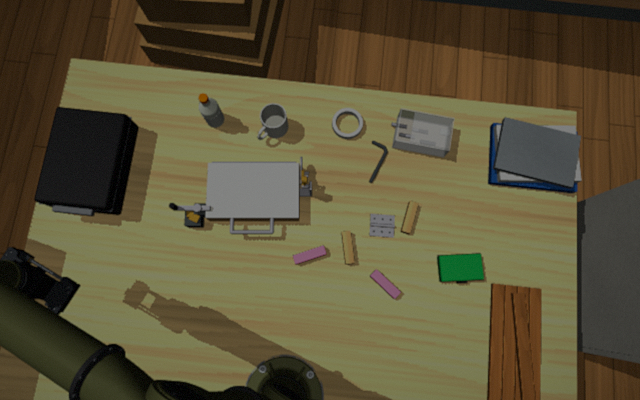

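View pics/s0.png

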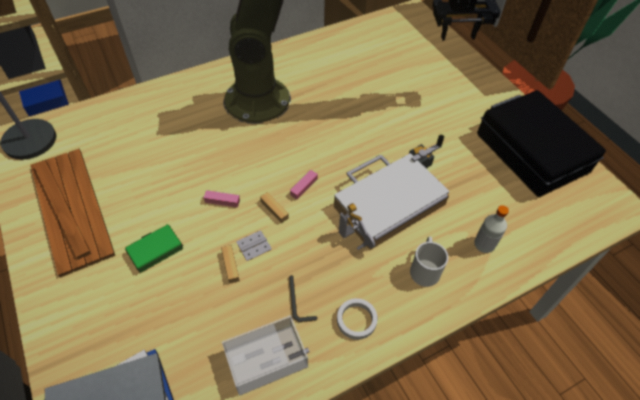

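The top view shows beech dowels at (348,248) and (410,218). Pink look-alikes are at (310,255) and (385,284). Two beech ones are on hand, and the pink ones get left alone. The handle knob is at about (173,207), the bar at (252,232), and the tray clear of anything else. Next, a close crop.

```bash
python3 - <<'E'
from h import *
im=np.load('pics/t0.npz')['im']; save(im,'t0c',(160,140,440,310),2.85)
# board corners fit
E
```

```text
(no output)
```

View pics/t0c.png

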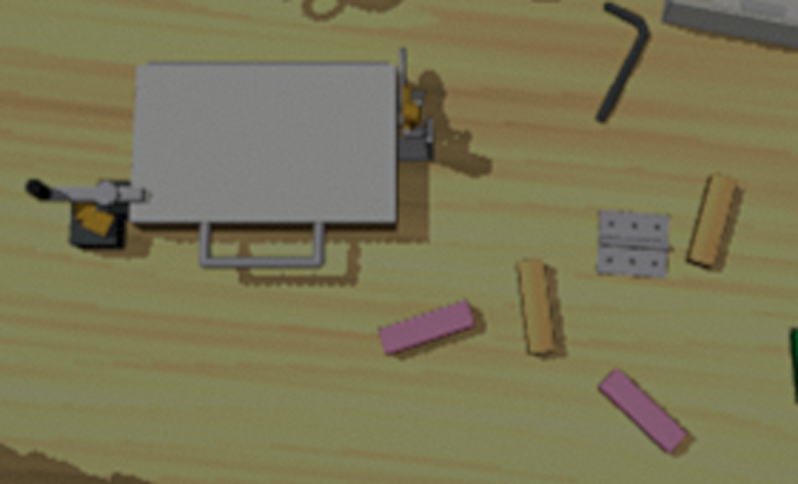

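```bash
python3 - <<'E'
from h import *
f=lambda x,y,z: at_z('top',(x/2.85+160,y/2.85+140),z,'t0')[:2]
C=[f(*c,.062) for c in((137,65),(395,64),(397,222),(133,222))]
for c in C: print('corner',np.round(c,4))
print('sizes',[round(np.linalg.norm(C[i]-C[(i+1)%4]),3) for i in range(4)])
# fit: board spans x -88..84?, y -140..140 in desk frame
y=(C[0]-C[1]+C[3]-C[2]); yaw=np.arctan2(-y[0],y[1]); print('yaw',yaw)
Rz=np.array([[np.cos(yaw),-np.sin(yaw)],[np.sin(yaw),np.cos(yaw)]])
m=np.mean(C,0); desk=m-Rz@[-.002,0]; print('desk',desk)
print('bar meas',f(263,264,.056),'pred',desk+Rz@[-.130,0])
print('knob meas',f(38,189,.110),'pred',desk+Rz@[-.06,.227])
for n,pts in dict(A=((519,262),(543,260),(553,352),(530,354)),B=((713,175),(740,181),(712,268),(688,262)),P1=((380,329),(468,302),(475,325),(388,355)),P2=((600,384),(618,370),(687,435),(671,452)),hin=((600,211),(668,212),(667,277),(599,273))).items():
  q=np.array([f(*p,.02) for p in pts]); print(n,q.mean(0).round(4),[round(np.linalg.norm(q[i]-q[(i+1)%4]),3) for i in range(4)], 'ax', np.round(np.degrees(np.arctan2(*( (q[0]+q[1]-q[2]-q[3])[::-1]))),1))
E
```

```text
corner [0.6554 0.3102]
corner [0.6878 0.0343]
corner [0.5164 0.0112]
corner [0.4853 0.2867]
sizes [np.float64(0.278), np.float64(0.173), np.float64(0.277), np.float64(0.172)]
yaw 0.11454630448835469
desk [0.58819273 0.16083015]
bar meas [0.45729929 0.14579375] pred [0.45904466 0.14597167]
knob meas [0.50115564 0.37557246] pred [0.50264074 0.3794848 ]
A [ 0.4489 -0.1452] [np.float64(0.026), np.float64(0.099), np.float64(0.025), np.float64(0.099)] ax 12.2
B [ 0.5628 -0.3271] [np.float64(0.03), np.float64(0.102), np.float64(0.026), np.float64(0.101)] ax -12.4
P1 [ 0.4137 -0.0326] [np.float64(0.098), np.float64(0.026), np.float64(0.098), np.float64(0.029)] ax 23.7
P2 [ 0.353  -0.2687] [np.float64(0.024), np.float64(0.098), np.float64(0.025), np.float64(0.101)] ax 52.5
hin [ 0.5291 -0.243 ] [np.float64(0.074), np.float64(0.071), np.float64(0.073), np.float64(0.068)] ax 3.9
```

Every check agrees: board 278×172 mm, and the bar and knob are within 2–4 mm of where they should be. Next I plan the handle swing.

```bash
cat >> h.py <<'E'
D=np.array([.588,.1608]); YAW=.1145
def desk(x,y,z):
    c,s=np.cos(YAW),np.sin(YAW); return np.array([D[0]+(c*x-s*y)/1000,D[1]+(s*x+c*y)/1000,z/1000])
def inv(P):
    c,s=np.cos(YAW),np.sin(YAW); d=(np.array(P[:2])-D)*1000; return np.array([c*d[0]+s*d[1],-s*d[0]+c*d[1]]).round(1)
def knob(p,z): return desk(-60-65*np.sin(p),162+65*np.cos(p),z)
def bar(a,dz=0): return desk(84-214*np.cos(a)+4*np.sin(a),0,52+214*np.sin(a)+4*np.cos(a)+dz)
def theta(): 
    m=R.from_rotvec(ctrl.get_state()['tool_rot']).as_matrix(); return np.arctan2(m[1,1],m[0,1])
def plan(pts,th=None):
    "shifts for world pts from the present pose, or from present position turned to theta th (deg), tool down"
    s=ctrl.get_state(); t=theta() if th is None else np.radians(th)
    M=np.array([[-np.sin(t),np.cos(t),0],[np.cos(t),np.sin(t),0],[0,0,-1]])
    for p in pts: print(np.round(M@(np.array(p)-s['position'])*1000,0).astype(int).tolist())
E
python3 - <<'E'
from h import *
print(np.degrees(theta())); plan([knob(0,150),knob(0,86)])
E
```

```text
66.92338492424417
[-313, -103, 72]
[-313, -103, 136]
```

```bash
python3 -m creep '[[[0.6,-45,-15,0,0,0,0.08],[0.6,-90,-30,15,0,0,0.16],[0.6,-135,-45,30,0,0,0.24],[0.6,-180,-60,45,0,0,0.32],[0.6,-225,-74,60,0,0,0.356]]]' 20; python3 - <<'E'
from h import *
st(); print(np.degrees(theta())); plan([knob(0,150),knob(0,86)])
E
```

```text
time: 0.6
position: [0.4338, 0.44, 0.1618]
tool_rot: [-1.167, -2.917, 0.0]
ft_force: [0.2, 0.9, -0.5]
grip_width: 0.649
t 0.6 p [0.4338 0.44   0.1618] rv [-1.167 -2.917  0.   ] F [ 0.2  0.9 -0.5] g 0.649
46.39424661081608
[-92, 4, 12]
[-92, 4, 76]
```

```bash
python3 -m creep '[[[0.6,-45,2,6,0,0,0],[0.6,-92,4,12,0,0,0],[0.6,-92,4,12,0,0,0],[0.6,-92,4,12,0,0,0]]]' >/dev/null; python3 - <<'E'
from h import *
s=st(); plan([knob(0,86)]); shot('wrist','w1'); p=ctrl.camera_params('wrist'); print(np.round(p['K'],0).tolist(), np.round(np.array(p['pose']),3).tolist())
E
```

```text
t 1.0 p [0.5032 0.3795 0.1498] rv [-1.169e+00 -2.916e+00  2.000e-03] F [-1.   1.4  0.8] g 0.6
[1, -1, 64]
[[310.0, 0.0, 314.0], [0.0, 310.0, 199.0], [0.0, 0.0, 1.0]] [[0.689, 0.692, 0.218, 0.441], [0.725, -0.656, -0.208, 0.439], [-0.001, 0.302, -0.953, 0.312], [0.0, 0.0, 0.0, 1.0]]
```

View pics/w1.png

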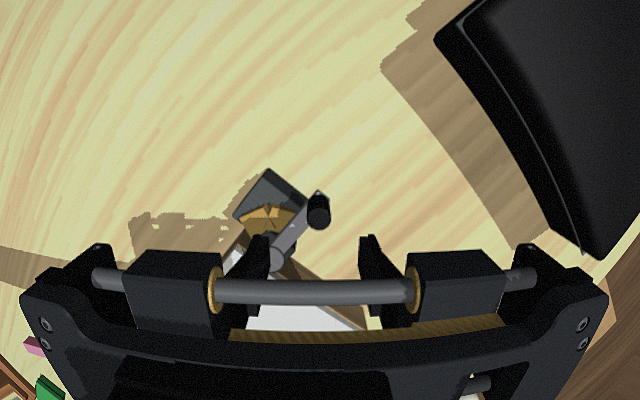

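The wrist view shows the knob top at about (318,217), centred between the fingers at (260–365).

```bash
python3 - <<'E'
from h import *
k=at_z('wrist',(319,217),.110,'w1'); print(k, knob(0,110))
E
python3 -m creep '[[[0.6,1,-1,32,0,0,0],[0.6,1,-1,64,0,0,0],[0.2,1,-1,64,0,0,0],[0,1,-1,64,0,0,0],[0,1,-1,64,0,0,0]]]' 20; python3 -c "
from h import *
st(); [plan([knob(p,86+z)]) for p,z in((.3,3),(.6,7),(.9,6),(1.2,2),(1.4,0))]"
```

```text
[0.50023802 0.38695174 0.11      ] [0.50245813 0.37945861 0.11      ]
time: 1.55
position: [0.5014, 0.3829, 0.0887]
tool_rot: [1.161, 2.918, 0.005]
ft_force: [0.0, 0.2, 0.9]
grip_width: 0.409
t 1.55 p [0.5014 0.3829 0.0887] rv [1.161 2.918 0.005] F [0.  0.2 0.9] g 0.409
[7, -18, 0]
[12, -37, -4]
[11, -57, -3]
[4, -75, 1]
[-3, -86, 3]
```

```bash
python3 -m creep '[[[0,0,0,0,0,0,0],[0,0,0,0,0,0,0],[0,0,0,0,0,0,0]]]'; python3 -c "
from h import *
st(); [plan([knob(p,86+z)]) for p,z in((.3,3),(.6,7),(.9,6),(1.2,2),(1.4,0))]"
```

```text
time: 1.85
position: [0.5025, 0.3838, 0.0885]
tool_rot: [1.162, 2.916, 0.01]
ft_force: [2.2, 4.8, -0.1]
grip_width: 0.197
t 1.85 p [0.5025 0.3838 0.0885] rv [1.162 2.916 0.01 ] F [ 2.2  4.8 -0.1] g 0.197
[7, -20, 0]
[12, -39, -4]
[11, -58, -3]
[4, -76, 1]
[-3, -87, 3]
```

```bash
python3 -m creep '[[[0,4,-10,0,0,0,0],[0,7,-20,0,0,0,0],[0,10,-29,-2,0,0,0],[0,12,-39,-4,0,0,0],[0,12,-48,-4,0,0,0]]]'; python3 -c "
from h import *
st(); [plan([knob(p,86+z)]) for p,z in((.9,6),(1.05,4),(1.2,2),(1.3,0),(1.4,0))]"
```

```text
time: 2.35
position: [0.4591, 0.3667, 0.0951]
tool_rot: [-1.153, -2.922, -0.032]
ft_force: [1.3, 20.6, 7.6]
grip_width: 0.2
t 2.35 p [0.4591 0.3667 0.0951] rv [-1.153 -2.922 -0.032] F [ 1.3 20.6  7.6] g 0.2
[-9, -16, 3]
[-11, -25, 5]
[-15, -34, 7]
[-19, -40, 9]
[-23, -45, 9]
```

```bash
python3 -m creep '[[[0,-3,-9,2,0,0,0],[0,-5,-16,3,0,0,0],[0,-8,-25,5,0,0,0],[0,-12,-34,7,0,0,0],[0,-18,-41,9,0,0,0]]]'; python3 -m creep '[[[0,0,0,0,0,0,0],[0,0,0,0,0,0,0]]]'; python3 -c "
from h import *
st(); plan([knob(1.4,86)]); print(inv(ctrl.get_state()['position']))"
```

```text
time: 2.85
position: [0.4464, 0.3219, 0.0887]
tool_rot: [1.157, 2.918, 0.03]
ft_force: [0.5, 28.3, 20.8]
grip_width: 0.201
time: 3.05
position: [0.4467, 0.3222, 0.0893]
tool_rot: [1.158, 2.917, 0.03]
ft_force: [-3.9, 8.6, 23.1]
grip_width: 0.202
t 3.05 p [0.4467 0.3222 0.0893] rv [1.158 2.917 0.03 ] F [-3.9  8.6 23.1] g 0.202
[-1, -4, 3]
[-122.   176.5]
```

```bash
python3 -m creep '[[[0.6,0,0,-2,0,0,0],[0.6,0,0,-2,0,0,0],[0.6,0,0,-2,0,0,0],[0.6,0,0,-40,0,0,0],[0.6,0,0,-80,0,0,0]]]'; python3 -m creep '[[[0.3,0,0,-20,0,0,-0.14],[0.3,0,0,-20,0,0,-0.28]]]'; python3 -c "
from h import *
st(); shot('top','t1',(160,140,300,260),3); print(np.degrees(theta()),np.degrees(YAW)); plan([bar(0,94),bar(0,-19)],6.6+0)
plan([bar(0,94),bar(0,-19)])"
```

```text
time: 3.55
position: [0.4427, 0.3106, 0.1606]
tool_rot: [-1.164, -2.916, 0.009]
ft_force: [-0.0, 0.5, 0.7]
grip_width: 0.555
time: 3.75
position: [0.4455, 0.3127, 0.185]
tool_rot: [0.737, 3.051, 0.005]
ft_force: [-0.4, 0.1, 0.9]
grip_width: 0.484
t 3.75 p [0.4455 0.3127 0.185 ] rv [0.737 3.051 0.005] F [-0.4  0.1  0.9] g 0.484
63.13854680442372 6.5603667542479265
[-167, -5, 33]
[-167, -5, 146]
[-88, -142, 33]
[-88, -142, 146]
```

View pics/t1.png

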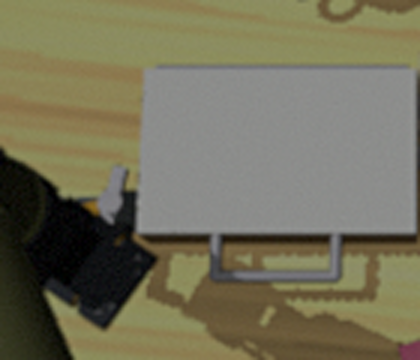

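The handle's tongue now points off the board at (115,190) in the crop, so the latch is open. Next is the bar.

```bash
python3 -m creep '[[[0.3,-15,-20,0,0,0,0.14],[0.3,-30,-50,0,0,0,0.28],[0.3,-46,-80,10,0,0,0.42],[0.3,-62,-110,20,0,0,0.56],[0.3,-80,-130,30,0,0,0.7]]]'; python3 -m creep '[[[0.3,0,0,0,0,0,0.14],[0.3,0,0,0,0,0,0.28],[0.3,0,0,0,0,0,0.288],[0.3,0,0,0,0,0,0.288]]]'; python3 -c "
from h import *
st(); print(np.degrees(theta())); plan([bar(0,94),bar(0,-19)])"
```

```text
time: 4.3
position: [0.4536, 0.1572, 0.1502]
tool_rot: [-1.759, -2.601, 0.005]
ft_force: [-0.0, 0.4, -0.5]
grip_width: 0.303
time: 4.7
position: [0.4545, 0.1598, 0.1509]
tool_rot: [-2.101, -2.335, 0.003]
ft_force: [0.5, 0.6, -0.2]
grip_width: 0.302
t 4.7 p [0.4545 0.1598 0.1509] rv [-2.101 -2.335  0.003] F [ 0.5  0.6 -0.2] g 0.302
6.044455686516646
[-14, 3, 1]
[-14, 3, 114]
```

```bash
python3 -m creep '[[[0.3,-14,3,30,0,0,0],[0.3,-14,3,60,0,0,0],[0.3,-14,3,90,0,0,0],[0.3,-14,3,112,0,0,0],[0.3,-14,3,114,0,0,0]]]' 25; python3 -m creep '[[[0.3,0,0,0,0,0,0],[0,0,0,0,0,0,0],[0,0,0,0,0,0,0],[0,0,0,0,0,0,0]]]' 25; python3 -c "
from h import *
st(); [plan([bar(a,-19)]) for a in(.1,.2,.3,.4,.5,.6,.7,.8,.9,1,1.1,1.2,1.29)]"
```

```text
time: 5.2
position: [0.4568, 0.1456, 0.0346]
tool_rot: [-2.099, -2.334, 0.01]
ft_force: [-1.1, 0.0, -0.7]
grip_width: 0.296
time: 5.6
position: [0.459, 0.147, 0.0386]
tool_rot: [-2.102, -2.333, 0.0]
ft_force: [-4.7, -2.2, 6.2]
grip_width: 0.129
t 5.6 p [0.459  0.147  0.0386] rv [-2.102 -2.333  0.   ] F [-4.7 -2.2  6.2] g 0.129
[-1, 1, -20]
[-1, 5, -41]
[-1, 10, -61]
[-1, 18, -81]
[-1, 28, -101]
[-1, 39, -119]
[-1, 53, -135]
[0, 67, -151]
[0, 84, -165]
[0, 101, -177]
[0, 120, -187]
[0, 140, -195]
[1, 158, -201]
```

```bash
python3 -m creep '[[[0,0,1,-20,0,0,0],[0,0,5,-41,0,0,0],[0,0,10,-61,0,0,0],[0,0,18,-81,0,0,0],[0,0,28,-101,0,0,0]]]'; python3 -c "
from h import *
st(); [plan([bar(a,-19)]) for a in(.5,.6,.7,.8,.9,1,1.1,1.2,1.29)]"
```

```text
time: 6.1
position: [0.4839, 0.1497, 0.1379]
tool_rot: [-2.098, -2.331, 0.009]
ft_force: [-4.7, 0.6, -5.8]
grip_width: 0.13
t 6.1 p [0.4839 0.1497 0.1379] rv [-2.098 -2.331  0.009] F [-4.7  0.6 -5.8] g 0.13
[-1, 3, -1]
[-1, 14, -19]
[-1, 28, -36]
[0, 42, -51]
[0, 59, -65]
[0, 76, -77]
[0, 95, -88]
[0, 115, -96]
[0, 133, -102]
```

```bash
python3 -m creep '[[[0,0,14,-19,0,0,0],[0,0,28,-36,0,0,0],[0,0,42,-51,0,0,0],[0,0,59,-65,0,0,0],[0,0,76,-77,0,0,0]]]'; python3 -c "
from h import *
st(); [plan([bar(a,-19)]) for a in(1,1.1,1.2,1.25,1.28)]"
```

```text
time: 6.6
position: [0.5563, 0.1579, 0.2185]
tool_rot: [-2.093, -2.328, 0.015]
ft_force: [-18.2, -2.9, 17.3]
grip_width: 0.123
t 6.6 p [0.5563 0.1579 0.2185] rv [-2.093 -2.328  0.015] F [-18.2  -2.9  17.3] g 0.123
[-1, 4, 3]
[-1, 22, -7]
[0, 42, -15]
[0, 52, -19]
[0, 58, -21]
```

```bash
python3 -m creep '[[[0,0,6,-4,0,0,0],[0,0,19,-10,0,0,0],[0,0,38,-18,0,0,0],[0,0,48,-22,0,0,0],[0,0,48,-22,0,0,0]]]'; python3 -c "
from h import *
s=st(); x,y=inv(s['position']); print(x,y, np.arctan2(s['position'][2]*1000+19-52,84-x)); [plan([bar(a,-19)]) for a in(1,1.1,1.2,1.25,1.28)]"
```

```text
time: 7.1
position: [0.612, 0.1642, 0.2424]
tool_rot: [2.101, 2.335, 0.009]
ft_force: [-4.7, 1.1, 13.2]
grip_width: 0.129
t 7.1 p [0.612  0.1642 0.2424] rv [2.101 2.335 0.009] F [-4.7  1.1 13.2] g 0.129
24.2 0.6 1.2925619354181885
[-1, -52, 27]
[-1, -34, 17]
[-1, -14, 8]
[-1, -4, 5]
[-1, 2, 3]
```

```bash
python3 -m creep '[[[0,0,4,0,0,0,0],[0,0,4,0,0,0,0],[0,0,0,1,0,0,0],[0,0,-4,2,0,0,0],[0,0,-6,3,0,0,0]]]'; python3 -c "
from h import *
s=st(); x,y=inv(s['position']); print(x,y, np.arctan2(s['position'][2]*1000+19-52,84-x)-.019)"
```

```text
time: 7.6
position: [0.6067, 0.1636, 0.2406]
tool_rot: [2.099, 2.333, 0.015]
ft_force: [-2.0, 0.6, 17.1]
grip_width: 0.131
t 7.6 p [0.6067 0.1636 0.2406] rv [2.099 2.333 0.015] F [-2.   0.6 17.1] g 0.131
18.9 0.6 1.2478768930121442
```

```bash
python3 -m creep '[[[0.3,0,0,0,0,0,0],[0.35,0,0,0,0,0,0],[0.4,0,0,-20,0,0,0],[0.4,0,0,-50,0,0,0],[0.4,-20,-40,-70,0,0,-0.14]]]'; python3 -c "
from h import *
st(); shot('scene','s1',(280,80,520,280),3.3)"
```

```text
time: 8.1
position: [0.5687, 0.1409, 0.303]
tool_rot: [-1.927, -2.481, 0.003]
ft_force: [-0.6, -0.7, 1.0]
grip_width: 0.389
t 8.1 p [0.5687 0.1409 0.303 ] rv [-1.927 -2.481  0.003] F [-0.6 -0.7  1. ] g 0.389
```

View pics/s1.png

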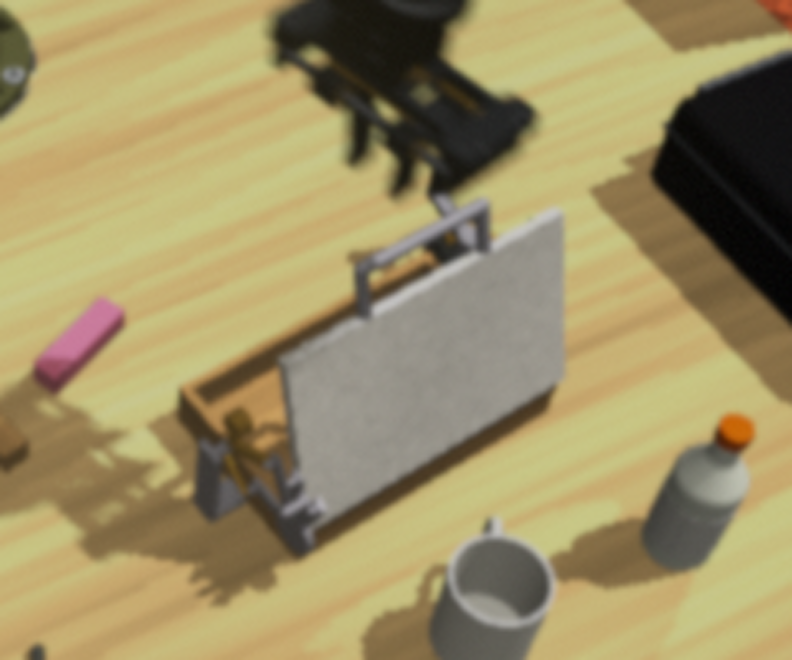

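The board stands propped with the bar at crop (360,265)–(487,203) and the bob at (238,420). I'll compare these with the angle model.

```bash
python3 - <<'E'
from h import *
p=ctrl.camera_params('scene');K,T=np.array(p['K']),np.array(p['pose'])
f=lambda P:((proj(P,K,T)-[280,80])*3.3).round(0)
for a in(1.1,1.2,1.25,1.3,1.4,1.5):
  b=bar(a); o=desk(0,60,0)-desk(0,0,0); print(a,f(b-o),f(b+o))
for x in(-14,-6,4,14): print('bob',x,f(desk(x,-158,128)))
print(np.degrees(theta()))
shot('top','t2',(260,180,440,310),4)
E
```

```text
1.1 [328. 257.] [448. 193.]
1.2 [346. 266.] [467. 201.]
1.25 [355. 272.] [476. 206.]
1.3 [364. 278.] [486. 212.]
1.4 [383. 293.] [506. 225.]
1.5 [402. 310.] [525. 241.]
bob -14 [211. 401.]
bob -6 [217. 408.]
bob 4 [224. 416.]
bob 14 [232. 425.]
14.481722050401071
```

View pics/t2.png

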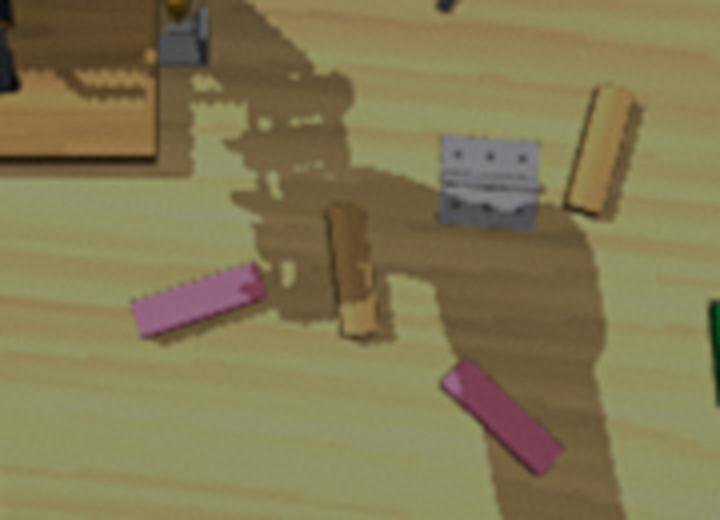

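The board matches about 1.25–1.27 rad, and the bob leans away, so the pawl is armed. Both dowels are unmoved, with centres at (352,270) and (602,148) in the crop. Now over dowel A.

```bash
sed -i 's/D=np.array(\[.588,.1608\])/D=np.array([.588,.1635])/' h.py; python3 -m creep '[[[0.6,0,-20,0,0,0,-0.14],[0.6,40,-40,20,0,0,-0.28],[0.6,10,-50,40,0,0,-0.42],[0.6,-30,-60,60,0,0,-0.56],[0.6,-70,-70,80,0,0,-0.70]]]';python3 -c "
from h import *
s=st(); print(np.degrees(theta()),np.round(s['joint_positions'],2)); plan([[.434,-.148,.12]])"
```

```text
time: 8.7
position: [0.5155, 0.0524, 0.2233]
tool_rot: [-0.957, -2.992, 0.0]
ft_force: [0.5, -0.1, 0.8]
grip_width: 0.599
t 8.7 p [0.5155 0.0524 0.2233] rv [-0.957 -2.992  0.   ] F [ 0.5 -0.1  0.8] g 0.599
54.520174961932426 [-0.49  0.03  0.35  1.79 -0.01  1.32  0.81]
[-50, -211, 103]
```

```bash
python3 -m creep '[[[0.6,-10,-42,20,0,0,-0.14],[0.6,-20,-85,40,0,0,-0.28],[0.6,-30,-127,60,0,0,-0.42],[0.6,-40,-169,80,0,0,-0.56],[0.6,-50,-211,103,0,0,-0.70]]]';python3 -m creep '[[[0.6,0,0,0,0,0,-0.133],[0.6,0,0,0,0,0,-0.133],[0.6,0,0,0,0,0,-0.133]]]';python3 -c "
from h import *
s=st(); print(np.degrees(theta()),np.round(s['joint_positions'],2)); plan([[.434,-.148,.01]]); shot('wrist','w2',(120,60,520,360),2)"
```

```text
time: 9.2
position: [0.4336, -0.1448, 0.123]
tool_rot: [-0.099, 3.14, 0.001]
ft_force: [0.5, -0.9, 0.2]
grip_width: 0.596
time: 9.5
position: [0.4352, -0.1425, 0.124]
tool_rot: [-0.297, 3.127, 0.0]
ft_force: [-0.5, 0.4, 0.6]
grip_width: 0.597
t 9.5 p [ 0.4352 -0.1425  0.124 ] rv [-0.297  3.127  0.   ] F [-0.5  0.4  0.6] g 0.597
100.85638799917547 [-0.3  -0.03  0.56  2.05  0.02  1.12  2.01]
[2, -5, 114]
```

View pics/w2.png

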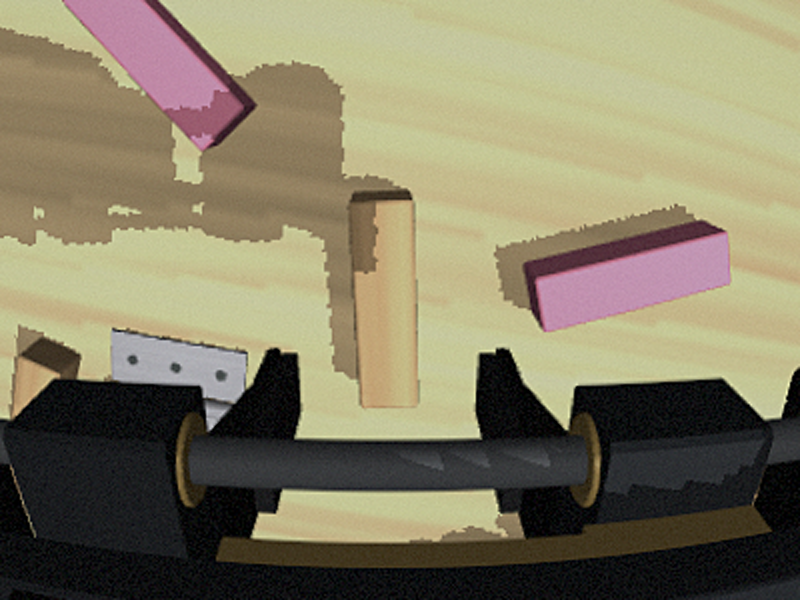

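The wrist view shows beech dowel A between the fingers, its top face running from (381,200) to (390,407) in the crop. The pink ones are clear.

```bash
python3 - <<'E'
from h import *
f=lambda x,y: at_z('wrist',(x/2+120,y/2+60),.028,'w2')[:2]
q=np.array([f(350,200),f(412,200),f(418,407),f(362,407)]); print(q.mean(0),[round(np.linalg.norm(q[i]-q[i-1]),3) for i in range(4)]); d=(q[2]+q[3]-q[0]-q[1]); d/=np.linalg.norm(d); print(np.degrees(np.arctan2(d[1],d[0])))
c=q.mean(0)-.015*d; print(c); plan([[*c,.01]])
E
```

```text
[ 0.44731201 -0.14051956] [np.float64(0.099), np.float64(0.026), np.float64(0.099), np.float64(0.027)]
13.12122441432403
[ 0.43270363 -0.14392474]
[3, -1, 114]
```

```bash
python3 -m creep '[[[0.6,3,-2,40,0,0,-0.03],[0.6,3,-2,80,0,0,-0.03],[0.6,3,-2,112,0,0,-0.03],[0.4,3,-2,114,0,0,-0.03],[0,3,-2,114,0,0,-0.03]]]' 25; python3 -m creep '[[[0,0,0,0,0,0,0],[0,0,0,0,0,0,0],[0,0,0,0,0,0,0],[0,0,0,-30,0,0,0],[0,0,0,-70,0,0,0]]]'; python3 -c "
from h import *
st(); plan([desk(-42,45,110),desk(-42,45,20)],96.6);print(np.degrees(theta()))"
```

```text
time: 10.05
position: [0.4325, -0.1452, 0.0102]
tool_rot: [0.349, -3.121, 0.0]
ft_force: [0.1, -0.8, 0.7]
grip_width: 0.495
time: 10.55
position: [0.4305, -0.1454, 0.0798]
tool_rot: [0.347, -3.119, -0.001]
ft_force: [1.9, 0.4, 0.1]
grip_width: 0.318
t 10.55 p [ 0.4305 -0.1454  0.0798] rv [ 3.470e-01 -3.119e+00 -1.000e-03] F [1.9 0.4 0.1] g 0.318
[-150, 334, -30]
[-150, 334, 60]
102.70142029925327
```

```bash
python3 -c "
from h import *
plan([desk(-90,45,110),desk(-42,45,110)])"

```

```text
[-137, 321, -30]
[-185, 316, -30]
```

```bash
python3 -m creep '[[[0,-15,40,-15,0,0,0.02],[0,-30,80,-30,0,0,0.05],[0,-50,120,-30,0,0,0.08],[0,-70,160,-30,0,0,0.107],[0,-90,200,-30,0,0,0.107]]]'; python3 -m creep '[[[0,0,0,0,0,0,0]]]' ; python3 -c "
from h import *
s=st(); plan([desk(-42,45,110),desk(-42,45,20)]); print(np.degrees(theta()),np.round(s['joint_positions'],2))"
```

```text
time: 11.05
position: [0.4765, 0.0711, 0.1111]
tool_rot: [-0.179, 3.134, 0.002]
ft_force: [1.0, -0.8, 0.2]
grip_width: 0.322
time: 11.15
position: [0.4769, 0.0763, 0.1108]
tool_rot: [-0.195, 3.133, 0.004]
ft_force: [0.6, -0.4, -1.1]
grip_width: 0.323
t 11.15 p [0.4769 0.0763 0.1108] rv [-0.195  3.133  0.004] F [ 0.6 -0.4 -1.1] g 0.323
[-80, 118, 1]
[-80, 118, 91]
97.1294997870288 [-0.55  0.05  0.34  2.01 -0.02  1.09  1.5 ]
```

```bash
python3 -m creep '[[[0,-20,40,0,0,0,0],[0,-40,80,0,0,0,0],[0,-60,118,0,0,0,0],[0,-80,118,0,0,0,0],[0,-80,118,0,0,0,0]]]'; python3 -c "
from h import *
s=st(); plan([desk(-42,45,20)]); shot('wrist','w3',(80,0,560,360),1.6)"
```

```text
time: 11.65
position: [0.5437, 0.1965, 0.1104]
tool_rot: [-0.183, 3.134, -0.001]
ft_force: [-0.3, 0.3, -0.5]
grip_width: 0.316
t 11.65 p [0.5437 0.1965 0.1104] rv [-1.830e-01  3.134e+00 -1.000e-03] F [-0.3  0.3 -0.5] g 0.316
[2, 7, 90]
```

View pics/w3.png

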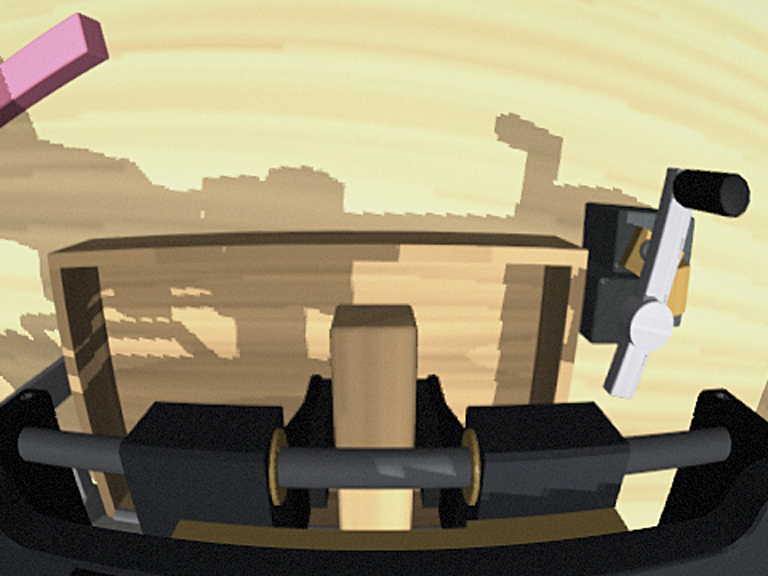

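The dowel is held, with its near top edge at (372,308). The tray's near wall has its inner lip at about (330,262). I'll measure the clearance.

```bash
python3 - <<'E'
from h import *
f=lambda x,y,z: at_z('wrist',(x/1.6+80,y/1.6),z,'w3')
for n,(x,y,z) in dict(endL=(333,327,.128),endR=(415,327,.128),wallinL=(105,267,.048),wallinR=(545,262,.048),tcp=(0,0,0)).items():
  print(n,inv(f(x,y,z)) if n!='tcp' else inv(ctrl.get_state()['position']))
E
```

```text
endL [-76.2  25.6]
endR [-76.2  50.7]
wallinL [-80.6 -99.1]
wallinR [-81.8 119.9]
tcp [-41.7  36.5]
```

```bash
python3 -m creep '[[[0,-2,7,20,0,0,0],[0,-2,7,45,0,0,0],[0,-2,7,70,0,0,0],[0,-2,7,84,0,0,0],[0,-2,7,89,0,0,0]]]'; python3 -m creep '[[[0,0,0,0,0,0,0],[0.3,0,0,0,0,0,0],[0.5,0,0,0,0,0,0],[0.5,0,0,0,0,0,0],[0.5,0,0,0,0,0,0]]]'; python3 -c "
from h import *
s=st(); print(inv(s['position']))"
```

```text
time: 12.2
position: [0.5415, 0.2013, 0.0198]
tool_rot: [0.178, -3.134, 0.002]
ft_force: [-2.1, -0.5, 9.6]
grip_width: 0.319
time: 12.7
position: [0.5434, 0.2031, 0.0216]
tool_rot: [-0.181, 3.135, 0.001]
ft_force: [-0.2, 1.2, 0.7]
grip_width: 0.468
t 12.7 p [0.5434 0.2031 0.0216] rv [-1.810e-01  3.135e+00  1.000e-03] F [-0.2  1.2  0.7] g 0.468
[-39.7  44.4]
```

Floor contact felt and dowel released. Rise and go to dowel B.

```bash
python3 -m creep '[[[0.5,0,0,-40,0,0,0],[0.5,0,0,-90,0,0,0],[0.5,20,-30,-110,0,0,0],[0.5,50,-75,-110,0,0,0],[0.5,75,-125,-110,0,0,0]]]' >/dev/null; python3 -c "
from h import *
s=st(); print(np.degrees(theta())); c=np.array([.5628,-.3271])-.012*np.array([.977,-.215]); print(c); plan([[*c,.12]]); shot('top','t3',(160,140,440,310),2.85)"
```

```text
t 13.2 p [0.4861 0.079  0.1321] rv [-1.840e-01  3.134e+00  1.000e-03] F [ 1.1 -1.8  0.6] g 0.498
96.73070517447272
[ 0.551076 -0.32452 ]
[-17, -408, 12]
```

View pics/t3.png

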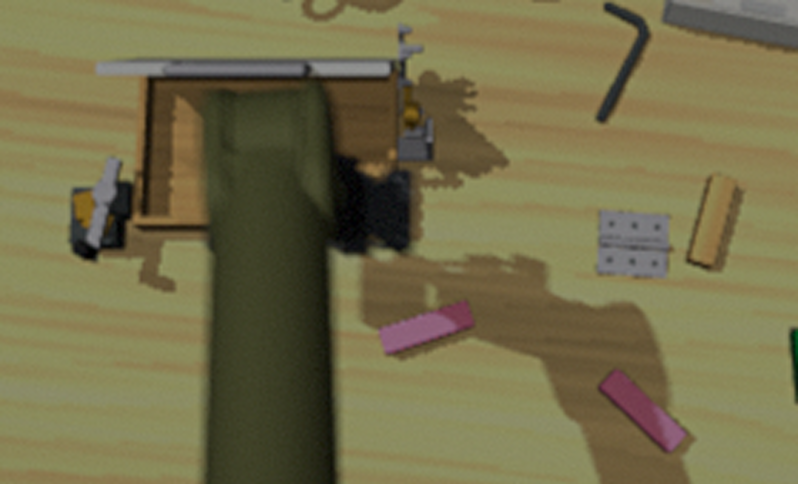

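The board is still up, and B is unchanged at (713,221) in the crop. Moving over it.

```bash
python3 -m creep '[[[0.5,0,-45,0,0,0,0.08],[0.5,0,-90,0,0,0,0.16],[0.5,0,-135,0,0,0,0.24],[0.5,0,-180,0,0,0,0.32],[0.5,0,-225,0,0,0,0.334]]]'>/dev/null; python3 -c "
from h import *
s=st(); print(np.degrees(theta())); plan([[.551,-.3245,.12]])"
```

```text
t 13.75 p [ 0.5125 -0.1457  0.1314] rv [3.460e-01 3.121e+00 1.000e-03] F [-0.8  0.2 -0.5] g 0.497
77.35963741840081
[-77, -166, 11]
```

```bash
python3 -m creep '[[[0.6,-20,-42,3,0,0,0],[0.6,-40,-84,6,0,0,0],[0.6,-60,-126,9,0,0,0],[0.6,-77,-166,11,0,0,0],[0.6,-77,-166,11,0,0,0]]]'>/dev/null; python3 -c "
from h import *
s=st(); print(np.degrees(theta())); plan([[.551,-.3245,.012]]); shot('wrist','w4',(120,60,520,360),2)"
```

```text
t 14.25 p [ 0.5495 -0.3307  0.1195] rv [-0.356 -3.12   0.009] F [ 0.2 -0.8 -0.5] g 0.596
76.97874940805534
[0, 6, 107]
```

View pics/w4.png

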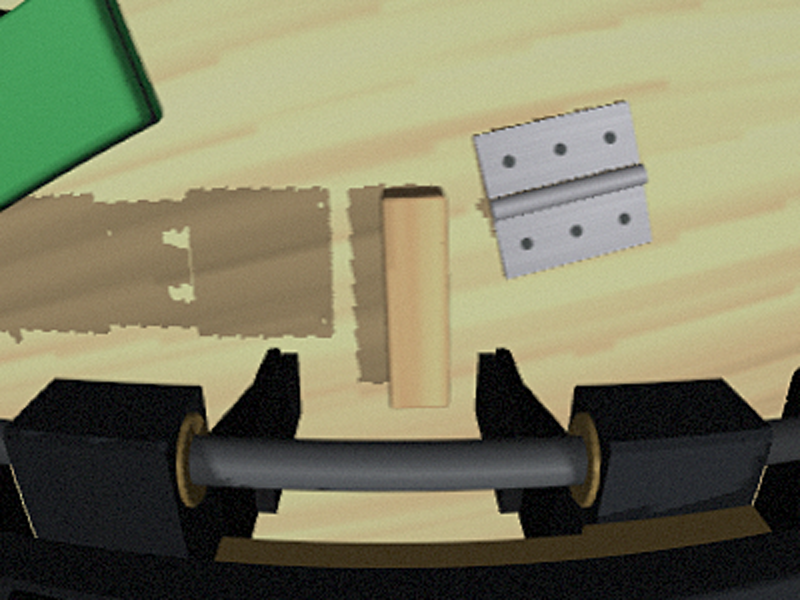

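B's top face runs from (415,197) to (420,407) in the crop, with the hinge right of it and clear at the grasp rows.

```bash
python3 - <<'E'
from h import *
f=lambda x,y: at_z('wrist',(x/2+120,y/2+60),.028,'w4')[:2]
q=np.array([f(384,197),f(446,197),f(450,407),f(391,407)]); print(q.mean(0),[round(np.linalg.norm(q[i]-q[i-1]),3) for i in range(4)]); d=(q[2]+q[3]-q[0]-q[1]); d/=np.linalg.norm(d); print(np.degrees(np.arctan2(d[1],d[0])))
c=q.mean(0)-.013*d; print(c); plan([[*c,.012]])
E
```

```text
[ 0.56204051 -0.32026802] [np.float64(0.098), np.float64(0.026), np.float64(0.099), np.float64(0.028)]
-10.693191232027585
[ 0.54926625 -0.31785587]
[3, 9, 107]
```

```bash
python3 -m creep '[[[0.55,3,8,40,0,0,-0.025],[0.55,3,8,80,0,0,-0.025],[0.55,3,8,105,0,0,-0.025],[0.4,3,8,107,0,0,-0.025],[0,3,8,107,0,0,-0.025]]]' 25; python3 -m creep '[[[0,0,0,0,0,0,0],[0,0,0,0,0,0,0],[0,0,0,0,0,0,0],[0,0,0,-40,0,0,0],[0,0,0,-90,0,0,0]]]'; python3 -c "
from h import *
st(); plan([desk(-90,-35,130),desk(-40,-35,120)]);print(np.degrees(theta()))"
```

```text
time: 14.8
position: [0.5505, -0.3132, 0.0131]
tool_rot: [-0.302, -3.127, -0.001]
ft_force: [-0.0, -0.2, 0.6]
grip_width: 0.443
time: 15.3
position: [0.5485, -0.3132, 0.102]
tool_rot: [-0.304, -3.122, -0.002]
ft_force: [1.4, -0.6, 0.7]
grip_width: 0.316
t 15.3 p [ 0.5485 -0.3132  0.102 ] rv [-3.040e-01 -3.122e+00 -2.000e-03] F [ 1.4 -0.6  0.7] g 0.316
[128, 415, -28]
[81, 430, -18]
78.8904992040111
```

```bash
python3 -m creep '[[[0,30,35,-15,0,0,-0.05],[0,60,70,-28,0,0,-0.12],[0,90,110,-28,0,0,-0.19],[0,110,150,-28,0,0,-0.26],[0,115,195,-28,0,0,-0.309]]]'; python3 -c "
from h import *
st(); plan([desk(-90,-35,130),desk(-40,-35,120)]);print(np.degrees(theta()))"
```

```text
time: 15.8
position: [0.473, -0.1, 0.1317]
tool_rot: [-0.181, 3.135, 0.002]
ft_force: [1.7, 0.8, -0.6]
grip_width: 0.322
t 15.8 p [ 0.473  -0.1     0.1317] rv [-1.810e-01  3.135e+00  2.000e-03] F [ 1.7  0.8 -0.6] g 0.322
[-55, 214, 2]
[-105, 214, 12]
96.61612124680366
```

```bash
python3 -m creep '[[[0,-10,45,0,0,0,0],[0,-25,90,0,0,0,0],[0,-40,135,0,0,0,0],[0,-50,180,2,0,0,0],[0,-60,214,4,0,0,0]]]'; python3 -m creep '[[[0,-25,0,4,0,0,0],[0,-45,0,8,0,0,0],[0,-45,0,8,0,0,0],[0,-45,0,8,0,0,0]]]';python3 -c "
from h import *
s=st(); print(inv(s['position'])); plan([desk(-39,-35,22)]); shot('wrist','w5',(80,0,560,360),1.6)"
```

```text
time: 16.3
position: [0.5098, 0.122, 0.1277]
tool_rot: [-0.184, 3.135, 0.003]
ft_force: [0.3, 0.0, -0.5]
grip_width: 0.315
time: 16.7
position: [0.5542, 0.1233, 0.119]
tool_rot: [0.18, -3.136, 0.0]
ft_force: [0.7, 0.4, -1.2]
grip_width: 0.321
t 16.7 p [0.5542 0.1233 0.119 ] rv [ 0.18  -3.136  0.   ] F [ 0.7  0.4 -1.2] g 0.321
[-38.2 -36.1]
[1, 1, 97]
```

View pics/w5.png

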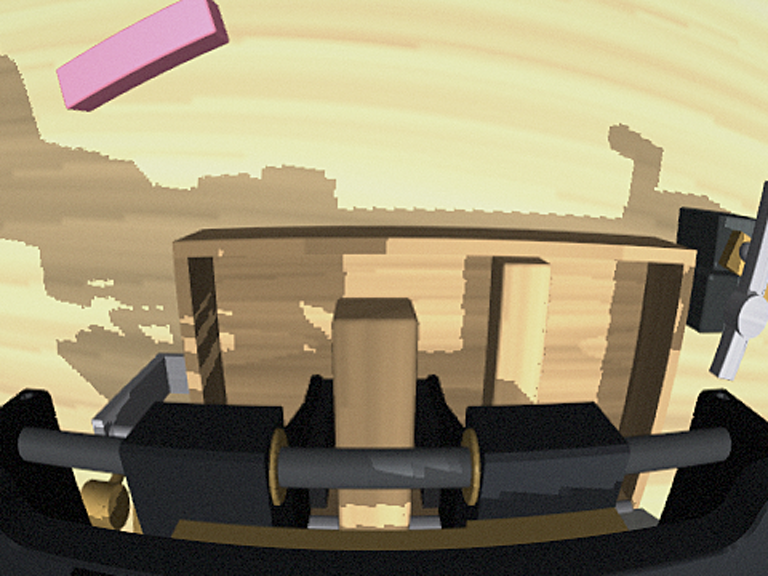

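Dowel A lies flat in the tray at (520,330). B is held, with its near end at row 318, so I check its clearance to the near wall.

```bash
python3 - <<'E'
from h import *
f=lambda x,y,z: inv(at_z('wrist',(x/1.6+80,y/1.6),z,'w5'))
print('B end',f(334,320,.135),f(415,320,.135),'A',f(505,265,.036),f(548,265,.036),f(545,405,.036),'wall',f(300,258,.048))
E
```

```text
B end [-75.8 -48.1] [-75.8 -23.1] A [-73.7  31.7] [-74.3  55.5] [ 7.7 63.3] wall [-79.2 -71.2]
```

```bash
python3 -m creep '[[[0,-3,1,25,0,0,0],[0,-3,1,50,0,0,0],[0,-3,1,75,0,0,0],[0,-3,1,90,0,0,0],[0,-3,1,96,0,0,0]]]'; python3 -m creep '[[[0,0,0,0,0,0,0],[0.3,0,0,0,0,0,0],[0.5,0,0,0,0,0,0],[0.5,0,0,0,0,0,0],[0.5,0,0,0,0,0,0]]]'; python3 -m creep '[[[0.5,0,0,-40,0,0,0],[0.5,0,0,-85,0,0,0],[0.5,20,0,-120,0,0,0],[0.5,60,0,-150,0,0,0],[0.3,90,0,-180,0,0,0]]]'; python3 -c "
from h import *
s=st(); shot('wrist','w6',(80,0,560,360),1.6)"
```

```text
time: 17.25
position: [0.5555, 0.1242, 0.0224]
tool_rot: [0.18, -3.133, 0.001]
ft_force: [-12.3, -0.5, 30.6]
grip_width: 0.32
time: 17.75
position: [0.5577, 0.1253, 0.0234]
tool_rot: [-0.181, 3.136, 0.001]
ft_force: [0.0, -0.2, 0.4]
grip_width: 0.468
time: 18.25
position: [0.4665, 0.1143, 0.2043]
tool_rot: [0.18, -3.136, -0.0]
ft_force: [1.5, 0.5, 1.0]
grip_width: 0.468
t 18.25 p [0.4665 0.1143 0.2043] rv [ 0.18  -3.136 -0.   ] F [1.5 0.5 1. ] g 0.468
```

View pics/w6.png

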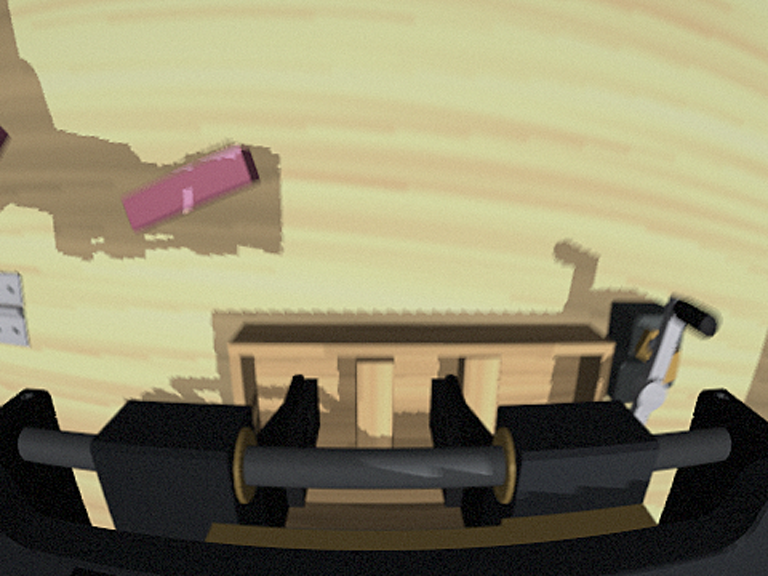

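Both dowels lie flat in the tray at (375,400) and (480,390), with the board still up. Next, turn and take the bar again.

```bash
python3 -m creep '[[[0.35,0,0,-25,0,0,0.14],[0.35,0,0,-50,0,0,0.28],[0.35,0,0,-75,0,0,0.42],[0.35,0,0,-95,0,0,0.56],[0.35,0,0,-105,0,0,0.70]]]'>/dev/null; python3 -m creep '[[[0.35,0,0,0,0,0,0.14],[0.35,0,0,0,0,0,0.28],[0.35,0,0,0,0,0,0.42],[0.35,0,0,0,0,0,0.56],[0.35,0,0,0,0,0,0.70]]]'>/dev/null; python3 -m creep '[[[0.35,0,0,0,0,0,0.14],[0.35,0,0,0,0,0,0.17],[0.35,0,0,0,0,0,0.17]]]'; python3 -c "
from h import *
s=st(); print(np.degrees(theta())); plan([[.6067,.1636,.305],[.6067,.1636,.2406]])"
```

```text
time: 19.6
position: [0.4681, 0.1146, 0.308]
tool_rot: [-2.087, -2.349, -0.0]
ft_force: [-0.2, -0.1, -0.0]
grip_width: 0.35
t 19.6 p [0.4681 0.1146 0.308 ] rv [-2.087 -2.349 -0.   ] F [-0.2 -0.1 -0. ] g 0.35
6.758063861117907
[32, 143, 3]
[32, 143, 67]
```

```bash
python3 -m creep '[[[0.35,10,45,0,0,0,0],[0.35,20,90,0,0,0,0],[0.35,32,135,0,0,0,0],[0.35,32,143,3,0,0,0],[0.35,32,143,3,0,0,0]]]'>/dev/null; python3 -m creep '[[[0.35,0,0,20,0,0,0],[0.35,0,0,40,0,0,0],[0.35,0,0,55,0,0,0],[0.35,0,0,64,0,0,0],[0.35,0,0,64,0,0,0]]]'; python3 -m creep '[[[0,0,0,0,0,0,0],[0,0,0,0,0,0,0],[0,0,0,0,0,0,0],[0,0,0,0,0,0,0]]]' 25; python3 -c "
from h import *
s=st(); x,y=inv(s['position']); print(x,y);  [plan([bar(a,-15)]) for a in(1.25,1.3,1.35,1.4,1.45,1.5,1.53)]"
```

```text
time: 20.6
position: [0.6053, 0.1627, 0.2402]
tool_rot: [-2.088, -2.346, 0.002]
ft_force: [-1.3, 1.0, 0.0]
grip_width: 0.353
time: 21.0
position: [0.6072, 0.1632, 0.2418]
tool_rot: [2.088, 2.346, 0.003]
ft_force: [2.6, -0.4, 1.4]
grip_width: 0.125
t 21.0 p [0.6072 0.1632 0.2418] rv [2.088 2.346 0.003] F [ 2.6 -0.4  1.4] g 0.125
19.0 -2.5
[3, 1, 0]
[2, 12, -2]
[2, 22, -5]
[2, 33, -7]
[2, 43, -8]
[2, 54, -9]
[2, 60, -9]
```

```bash
python3 -m creep '[[[0,0,12,-2,0,0,0],[0,0,22,-5,0,0,0],[0,0,33,-7,0,0,0],[0,0,43,-8,0,0,0],[0,0,54,-9,0,0,0]]]'; python3 -m creep '[[[0,0,3,0,0,0,0],[0,0,3,0,0,0,0]]]'; python3 -c "
from h import *
s=st(); x,y=inv(s['position']); print(x,y, np.arctan2(s['position'][2]*1000+15-52,84-x)-.019); shot('scene','s2',(320,140,400,260),5); print('ok');
p=ctrl.camera_params('scene');K,T=np.array(p['K']),np.array(p['pose'])
for x in(-14,-6,4,14): print('bob',x,((proj(desk(x,-158,128),K,T)-[320,140])*5).round(0))"
```

```text
time: 21.5
position: [0.6598, 0.169, 0.2509]
tool_rot: [-2.089, -2.346, 0.001]
ft_force: [-3.2, -0.5, 1.3]
grip_width: 0.126
time: 21.7
position: [0.664, 0.1695, 0.2508]
tool_rot: [2.089, 2.345, 0.002]
ft_force: [0.0, -1.0, 4.5]
grip_width: 0.129
t 21.7 p [0.664  0.1695 0.2508] rv [2.089e+00 2.345e+00 2.000e-03] F [ 0.  -1.   4.5] g 0.129
76.2 -2.7 1.5153381832741102
ok
bob -14 [124. 306.]
bob -6 [133. 316.]
bob 4 [145. 329.]
bob 14 [156. 342.]
```

View pics/s2.png

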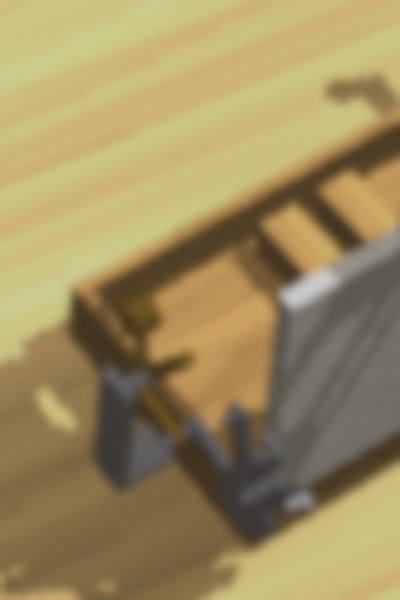

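The bob moved from (160,336) to (140,310) in this crop, toward the robot. So the pawl has tripped, with the board near 1.51. I release the bar and let the board sink while backing off upward.

```bash
python3 -m creep '[[[0.35,0,0,0,0,0,0],[0.4,0,0,0,0,0,0],[0.5,0,0,-25,0,0,0],[0.5,0,0,-60,0,0,0],[0.5,0,0,-70,0,0,0]]]'; python3 -m creep '[[[0.5,35,0,0,0,0,-0.14],[0.5,70,0,0,0,0,-0.28],[0.5,105,0,0,0,0,-0.42],[0.5,140,0,0,0,0,-0.56],[0.5,180,0,0,0,0,-0.69]]]'; python3 -c "
from h import *
s=st(); print(np.degrees(theta())); plan([knob(1.4,160),knob(1.4,86)]); shot('scene','s3',(320,100,480,260),4)"
```

```text
time: 22.25
position: [0.664, 0.1701, 0.3235]
tool_rot: [2.087, 2.345, 0.007]
ft_force: [0.8, -0.2, 0.5]
grip_width: 0.46
time: 22.75
position: [0.642, 0.3489, 0.319]
tool_rot: [-1.166, -2.917, 0.001]
ft_force: [0.3, 0.8, 0.3]
grip_width: 0.497
t 22.75 p [0.642  0.3489 0.319 ] rv [-1.166e+00 -2.917e+00  1.000e-03] F [0.3 0.8 0.3] g 0.497
46.428435343693955
[124, -156, 159]
[124, -156, 233]
```

View pics/s3.png

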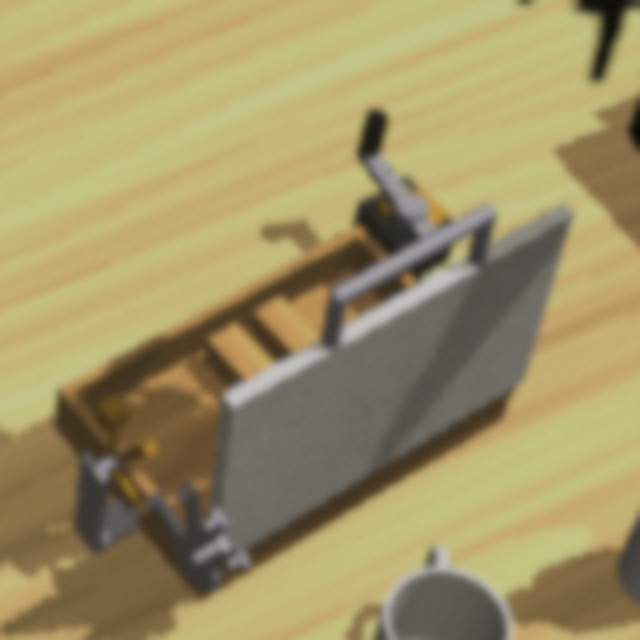

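```bash
python3 -m creep '[[[0.6,25,-31,0,0,0,0],[0.6,50,-62,0,0,0,0],[0.6,75,-93,10,0,0,0],[0.6,100,-124,20,0,0,0],[0.6,124,-156,30,0,0,0]]]' 20; for i in 1 2 3 4 5 6; do python3 -m creep '[[[0.6,0,0,0,0,0,0],[0.6,0,0,0,0,0,0],[0.6,0,0,0,0,0,0],[0.6,0,0,0,0,0,0],[0.6,0,0,0,0,0,0]]]'>/dev/null; done; python3 -c "
from h import *
s=st(); plan([knob(1.4,160),knob(1.4,86)]); a=shot('scene','s4',(320,100,480,260),4).astype(int); b=np.load('pics/s0.npz')['im'].astype(int)
d=np.abs(a-b).max(2)[150:245,330:425]; print('diff frac',(d>30).mean())
d=np.abs(np.load('pics/s3.npz')['im'].astype(int)-b).max(2)[150:245,330:425]; print('ref up',(d>30).mean())"
```

```text
time: 23.3
position: [0.4425, 0.3215, 0.2886]
tool_rot: [-1.172, -2.914, 0.001]
ft_force: [0.0, 0.2, 1.6]
grip_width: 0.595
t 26.3 p [0.4447 0.3217 0.29  ] rv [1.172 2.915 0.   ] F [ 0.  -0.5  0.3] g 0.602
[-1, 0, 130]
[-1, 0, 204]
diff frac 0.6033240997229917
ref up 0.5621052631578948
```

```bash
python3 -c "
from h import *
for n in('s0','s1','s3','s4'):
  im=np.load(f'pics/{n}.npz')['im'].astype(int)[100:260,320:480]
  hsv=cv2.cvtColor(im.astype(np.uint8),cv2.COLOR_BGR2HSV)
  m=((hsv[:,:,1]<40)&(hsv[:,:,2]>70)).astype(np.uint8)
  nn,l,s,c=cv2.connectedComponentsWithStats(m); k=1+s[1:,4].argmax(); print(n,s[k],c[k].round())
  for y in range(0,160,8): print(''.join('#' if v else '.' for v in m[y,::4])) if n in('s4',) else 0
"
```

```text
s0 [  15   45  114  101 5539] [72. 95.]
s1 [  36   39   94  107 4968] [88. 89.]
s3 [  47   52   95   90 3300] [94. 97.]
s4 [  48   51   95   91 3313] [94. 96.]
........................................
........................................
........................................
........................................
........................................
.......................#................
........................##..............
..........................#.###..###....
.........................##...#####.....
.....................##...#########.....
.....................#.###########......
...................##############.......
...............#################........
...............##############...........
..............############..............
......#.......########..................
.......##....######.....................
.............###........................
..........................####..........
........................########........
```

The board still stands at about 1.5, where it's nearly balanced, so it needs bringing down. I regrip the bar.

```bash
python3 -m creep '[[[0.35,-25,31,-10,0,0,0.1],[0.35,-50,62,-20,0,0,0.24],[0.35,-75,93,-30,0,0,0.38],[0.35,-100,124,-30,0,0,0.52],[0.35,-124,156,-30,0,0,0.66]]]' >/dev/null;  python3 -m creep '[[[0.35,0,0,0,0,0,0.04],[0.35,0,0,0,0,0,0.04]]]'; python3 -c "
from h import *
s=st(); print(np.degrees(theta())); plan([[.664,.1695,.32],[.664,.1695,.2508]])"
```

```text
time: 27.05
position: [0.643, 0.3482, 0.3175]
tool_rot: [-2.102, -2.335, 0.005]
ft_force: [-0.1, 0.8, -0.2]
grip_width: 0.352
t 27.05 p [0.643  0.3482 0.3175] rv [-2.102 -2.335  0.005] F [-0.1  0.8 -0.2] g 0.352
6.018930938400859
[-180, 2, -2]
[-180, 2, 67]
```

```bash
python3 -m creep '[[[0.35,-45,0,-2,0,0,0],[0.35,-90,1,-2,0,0,0],[0.35,-135,2,-2,0,0,0],[0.35,-178,2,-2,0,0,0],[0.35,-178,2,-2,0,0,0]]]'>/dev/null; python3 -m creep '[[[0.35,0,0,20,0,0,0],[0.35,0,0,40,0,0,0],[0.35,0,0,55,0,0,0],[0.35,0,0,68,0,0,0],[0.35,0,0,68,0,0,0]]]'; python3 -m creep '[[[0,0,0,0,0,0,0],[0,0,0,0,0,0,0],[0,0,0,0,0,0,0],[0,0,0,0,0,0,0]]]' 15; python3 -c "
from h import *
s=st(); x,y=inv(s['position']); print(x,y);  [plan([bar(a,-15)]) for a in(1.5,1.45,1.4,1.35,1.3,1.25,1.2,1.15,1.1,1.05,1.0)]"
```

```text
time: 28.05
position: [0.6617, 0.1719, 0.2521]
tool_rot: [-2.098, -2.336, 0.004]
ft_force: [0.1, -0.7, -0.8]
grip_width: 0.346
time: 28.45
position: [0.6634, 0.1717, 0.255]
tool_rot: [2.1, 2.335, 0.002]
ft_force: [-1.0, 0.7, 2.4]
grip_width: 0.131
t 28.45 p [0.6634 0.1717 0.255 ] rv [2.100e+00 2.335e+00 2.000e-03] F [-1.   0.7  2.4] g 0.131
75.9 -0.5
[0, -3, 4]
[0, -14, 5]
[0, -24, 6]
[0, -35, 8]
[0, -45, 11]
[0, -56, 14]
[0, -66, 17]
[0, -76, 21]
[0, -85, 25]
[0, -95, 30]
[0, -104, 36]
```

```bash
python3 -m creep '[[[0,0,-10,2,0,0,0],[0,0,-20,3,0,0,0],[0,0,-31,4,0,0,0],[0,0,-41,7,0,0,0],[0,0,-52,10,0,0,0]]]';python3 -m creep '[[[0,0,-10,3,0,0,0],[0,0,-20,7,0,0,0],[0,0,-29,11,0,0,0],[0,0,-39,16,0,0,0],[0,0,-48,22,0,0,0]]]'; python3 -c "
from h import *
[plan([bar(a,-15)]) for a in(1.05,1.,.9,.8,.7,.6,.5,.4)]"
```

```text
time: 28.95
position: [0.6122, 0.1661, 0.2458]
tool_rot: [2.099, 2.334, 0.006]
ft_force: [2.2, -0.1, 3.7]
grip_width: 0.131
time: 29.45
position: [0.5631, 0.1606, 0.2229]
tool_rot: [2.101, 2.335, 0.001]
ft_force: [-3.0, -1.5, 6.3]
grip_width: 0.13
[0, 6, -2]
[0, -3, 4]
[0, -21, 16]
[0, -37, 30]
[0, -52, 45]
[-1, -65, 62]
[-1, -77, 80]
[-1, -86, 99]
```

```bash
python3 -m creep '[[[0,0,-12,10,0,0,0],[0,0,-21,16,0,0,0],[0,0,-29,23,0,0,0],[0,0,-37,30,0,0,0],[0,0,-45,37,0,0,0]]]';python3 -m creep '[[[0,0,-7,8,0,0,0],[0,0,-14,16,0,0,0],[0,0,-20,25,0,0,0],[0,0,-26,34,0,0,0],[0,0,-32,43,0,0,0]]]'; python3 -c "
from h import *
[plan([bar(a,-15)]) for a in(.5,.45,.4,.35,.3,.25,.2,.15,.1,.05,0)]"
```

```text
time: 29.95
position: [0.5178, 0.1555, 0.1851]
tool_rot: [-2.101, -2.336, 0.002]
ft_force: [-0.7, -1.8, 2.2]
grip_width: 0.132
time: 30.45
position: [0.4861, 0.152, 0.1407]
tool_rot: [2.101, 2.335, -0.003]
ft_force: [-0.4, -2.9, 1.2]
grip_width: 0.127
[0, 1, -2]
[0, -4, 7]
[0, -9, 17]
[0, -13, 27]
[0, -17, 37]
[0, -20, 47]
[0, -22, 57]
[0, -24, 68]
[0, -26, 78]
[0, -27, 89]
[0, -27, 100]
```

```bash
python3 -m creep '[[[0,0,-4,8,0,0,0],[0,0,-9,18,0,0,0],[0,0,-13,28,0,0,0],[0,0,-17,38,0,0,0],[0,0,-20,48,0,0,0]]]';python3 -m creep '[[[0,0,-2,10,0,0,0],[0,0,-4,20,0,0,0],[0,0,-6,30,0,0,0],[0,0,-7,40,0,0,0],[0,0,-7,48,0,0,0]]]'; python3 -m creep '[[[0,0,0,1,0,0,0],[0,0,0,2,0,0,0]]]'; python3 -c "
from h import *
st();plan([bar(0,-15)])"
```

```text
time: 30.95
position: [0.4669, 0.15, 0.0929]
tool_rot: [2.101, 2.335, -0.001]
ft_force: [-0.5, -5.2, 0.3]
grip_width: 0.129
time: 31.45
position: [0.459, 0.1492, 0.0444]
tool_rot: [-2.101, -2.335, 0.004]
ft_force: [-1.9, -5.2, 0.8]
grip_width: 0.132
time: 31.65
position: [0.4589, 0.1492, 0.0428]
tool_rot: [-2.101, -2.335, 0.005]
ft_force: [-2.5, -6.0, -1.0]
grip_width: 0.128
t 31.65 p [0.4589 0.1492 0.0428] rv [-2.101 -2.335  0.005] F [-2.5 -6.  -1. ] g 0.128
[-1, 0, 2]
```

```bash
python3 -m creep '[[[0,0,0,3,0,0,0],[0,0,0,5,0,0,0],[0,0,0,5,0,0,0]]]'; python3 -m creep '[[[0.3,0,0,0,0,0,0],[0.35,0,0,0,0,0,0],[0.35,0,0,-30,0,0,0],[0.35,0,0,-75,0,0,0],[0.35,0,0,-120,0,0,0]]]';python3 -m creep '[[[0.5,40,0,-20,0,0,-0.14],[0.5,80,0,-20,0,0,-0.28],[0.5,120,0,-20,0,0,-0.42],[0.5,160,0,-20,0,0,-0.56],[0.5,175,0,-20,0,0,-0.69]]]'; python3 -c "
from h import *
s=st(); print(np.degrees(theta())); plan([knob(1.4,160),knob(1.4,86)])
im=shot('scene','s5'); save(np.hstack([np.load('pics/s0.npz')['im'][130:250,320:440],im[130:250,320:440]]),'s5',None,3.3)"
```

```text
time: 31.95
position: [0.4588, 0.1492, 0.038]
tool_rot: [-2.1, -2.335, 0.005]
ft_force: [-2.7, -5.3, -2.5]
grip_width: 0.132
time: 32.45
position: [0.4603, 0.1513, 0.1607]
tool_rot: [-2.1, -2.337, -0.003]
ft_force: [0.9, 0.8, 0.2]
grip_width: 0.344
time: 32.95
position: [0.4399, 0.3307, 0.1798]
tool_rot: [-1.169, -2.915, -0.008]
ft_force: [0.0, -0.1, 0.3]
grip_width: 0.496
t 32.95 p [0.4399 0.3307 0.1798] rv [-1.169 -2.915 -0.008] F [ 0.  -0.1  0.3] g 0.496
46.30089696164055
[-10, -3, 20]
[-10, -3, 94]
```

View pics/s5.png

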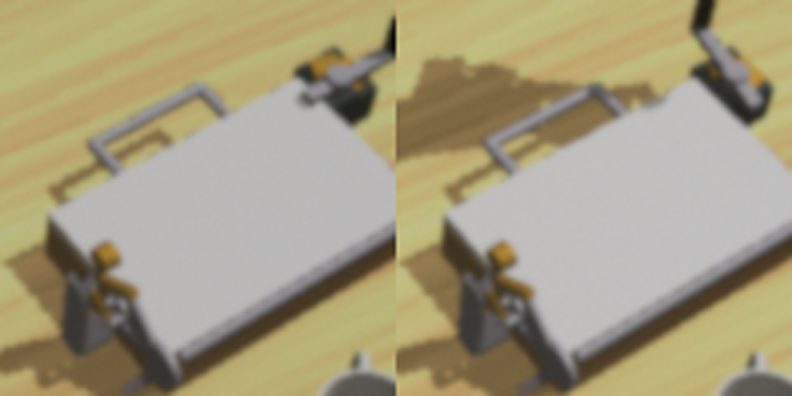

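The board is flat and the bob is at the same place as at the start (left half vs right half), so the pawl is re-armed. The handle is still open. Now I close it.

```bash
python3 -m creep '[[[0.6,-10,-3,20,0,0,0],[0.6,-10,-3,20,0,0,0],[0.6,-10,-3,50,0,0,0],[0.6,-10,-3,80,0,0,0],[0.6,-10,-3,92,0,0,0]]]'; python3 -m creep '[[[0.3,0,0,0,0,0,0],[0,0,0,0,0,0,0],[0,0,0,0,0,0,0],[0,0,0,0,0,0,0],[0,0,0,0,0,0,0]]]' 20; python3 -c "
from h import *
s=st();print(inv(s['position'])); [plan([knob(p,88+z)]) for p,z in((1.4,0),(1.2,2),(1,4),(.8,7),(.6,7),(.4,4),(.2,2),(0,0))]"
```

```text
time: 33.5
position: [0.4456, 0.3139, 0.0852]
tool_rot: [-1.19, -2.906, 0.003]
ft_force: [0.3, -1.0, 0.7]
grip_width: 0.601
time: 34.0
position: [0.4499, 0.3172, 0.0887]
tool_rot: [1.186, 2.904, 0.013]
ft_force: [11.1, 8.2, -8.2]
grip_width: 0.236
t 34.0 p [0.4499 0.3172 0.0887] rv [1.186 2.904 0.013] F [11.1  8.2 -8.2] g 0.236
[-119.6  168.5]
[6, -1, 1]
[14, 10, -1]
[19, 22, -3]
[22, 35, -6]
[22, 48, -6]
[20, 60, -3]
[15, 72, -1]
[8, 83, 1]
```

```bash
python3 -m creep '[[[0,0,0,-1,0,0,0],[0,0,0,-2,0,0,0],[0,0,0,-2,0,0,0]]]' 20; python3 -c "
from h import *
s=st();print(inv(s['position'])); [plan([knob(p,88+z)]) for p,z in((1.4,0),(1.2,2),(1,4),(.8,7),(.6,7),(.4,4),(.2,2),(0,0))]"
```

```text
time: 34.3
position: [0.4508, 0.318, 0.0895]
tool_rot: [1.185, 2.903, 0.015]
ft_force: [12.0, 8.3, -13.9]
grip_width: 0.199
t 34.3 p [0.4508 0.318  0.0895] rv [1.185 2.903 0.015] F [ 12.    8.3 -13.9] g 0.199
[-118.7  169.2]
[6, -2, 2]
[14, 9, 0]
[19, 21, -2]
[22, 33, -5]
[22, 46, -5]
[20, 59, -2]
[15, 71, 0]
[8, 82, 2]
```

```bash
python3 -m creep '[[[0,4,4,-1,0,0,0],[0,8,10,-2,0,0,0],[0,12,16,-3,0,0,0],[0,15,22,-4,0,0,0],[0,18,34,-6,0,0,0]]]' 20; python3 -c "
from h import *
s=st();print(inv(s['position'])); [plan([knob(p,88+z)]) for p,z in((.8,7),(.6,7),(.4,4),(.2,2),(0,0))]"
```

```text
time: 34.8
position: [0.4555, 0.3465, 0.0914]
tool_rot: [-1.191, -2.904, 0.017]
ft_force: [-2.2, -4.3, -12.7]
grip_width: 0.203
t 34.8 p [0.4555 0.3465 0.0914] rv [-1.191 -2.904  0.017] F [ -2.2  -4.3 -12.7] g 0.203
[-110.7  196.9]
[5, 10, -4]
[6, 23, -4]
[3, 35, -1]
[-1, 47, 1]
[-8, 58, 3]
```

```bash
python3 -m creep '[[[0,4,8,-3,0,0,0],[0,5,16,-3,0,0,0],[0,6,23,-3,0,0,0],[0,4,35,0,0,0,0],[0,0,47,2,0,0,0]]]' 20; python3 -c "
from h import *
s=st();print(inv(s['position'])); [plan([knob(p,88+z)]) for p,z in((.4,4),(.2,2),(0,0),(-.05,0))]"
```

```text
time: 35.3
position: [0.4866, 0.3826, 0.0886]
tool_rot: [-1.185, -2.903, 0.016]
ft_force: [-3.3, -3.9, -13.2]
grip_width: 0.199
t 35.3 p [0.4866 0.3826 0.0886] rv [-1.185 -2.903  0.016] F [ -3.3  -3.9 -13.2] g 0.199
[-75.7 229.2]
[0, -12, -3]
[-4, 0, -1]
[-12, 11, 1]
[-14, 13, 1]
```

```bash
python3 -m creep '[[[0,-5,6,2,0,0,0],[0,-10,11,4,0,0,0],[0,-10,11,4,0,0,0],[0,-12,14,4,0,0,0]]]' 20; python3 -c "
from h import *
s=st();print(inv(s['position'])); [plan([knob(p,88+z)]) for p,z in((0,0),(-.05,0))]"
```

```text
time: 35.7
position: [0.5014, 0.3861, 0.0857]
tool_rot: [-1.18, -2.899, 0.017]
ft_force: [-18.6, -4.2, -12.8]
grip_width: 0.199
t 35.7 p [0.5014 0.3861 0.0857] rv [-1.18  -2.899  0.017] F [-18.6  -4.2 -12.8] g 0.199
[-60.6 231. ]
[-4, -2, -2]
[-6, 0, -2]
```

```bash
python3 -m creep '[[[0.6,0,0,0,0,0,0],[0.6,0,0,0,0,0,0],[0.6,0,0,0,0,0,0],[0.6,0,0,-40,0,0,0],[0.6,0,0,-80,0,0,0]]]'; python3 -m creep '[[[0.6,40,10,-20,0,0,0],[0.6,80,20,-40,0,0,0],[0.6,120,30,-50,0,0,0],[0.6,160,40,-50,0,0,0],[0.6,160,40,-50,0,0,0]]]'; python3 -m creep '[[[0.6,40,0,-20,0,0,0],[0.6,80,0,-40,0,0,0],[0.6,80,0,-40,0,0,0],[0.6,80,0,-40,0,0,0],[0.6,80,0,-40,0,0,0]]]'; python3 -c "
from h import *
st(); a=shot('scene','s6'); b=shot('top','t6')
for A,n,boxes in((a,'s0',dict(latch=(410,130,450,170),board=(330,150,450,245),pawl=(335,195,362,235))),(b,'t0',dict(latch=(165,195,220,232),board=(205,160,300,225),pawl=(296,155,315,200)))):
  B=np.load(f'pics/{n}.npz')['im']
  for k,(x0,y0,x1,y1) in boxes.items():
    d=np.abs(A[y0:y1,x0:x1].astype(int)-B[y0:y1,x0:x1]).max(2); sh=cv2.phaseCorrelate(np.float32(A[y0:y1,x0:x1].mean(2)),np.float32(B[y0:y1,x0:x1].mean(2)))
    print(n,k,'frac>30',round((d>30).mean(),3),'shift',np.round(sh[0],2),round(sh[1],2))
# knob dark blob centroid
for A,n in((a,'new'),(np.load('pics/s0.npz')['im'],'old')):
  g=A[120:180,400:460].max(2); ys,xs=np.nonzero(g<35); print(n,len(xs),xs.mean()+400,ys.mean()+120)
"
```

```text
time: 36.2
position: [0.5107, 0.3878, 0.1721]
tool_rot: [1.186, 2.906, 0.007]
ft_force: [0.8, -0.0, 0.3]
grip_width: 0.549
time: 36.7
position: [0.4176, 0.5364, 0.2229]
tool_rot: [-1.17, -2.913, -0.017]
ft_force: [-1.3, 0.6, 0.3]
grip_width: 0.604
time: 37.2
position: [0.3675, 0.583, 0.2604]
tool_rot: [1.189, 2.906, 0.005]
ft_force: [-0.2, -0.6, 0.4]
grip_width: 0.607
t 37.2 p [0.3675 0.583  0.2604] rv [1.189 2.906 0.005] F [-0.2 -0.6  0.4] g 0.607
s0 latch frac>30 0.076 shift [-0.16 -0.03] 0.97
s0 board frac>30 0.0 shift [-0.02 -0.01] 1.0
s0 pawl frac>30 0.0 shift [ 0.57 -0.08] 0.96
t0 latch frac>30 0.0 shift [ 0.03 -0.01] 1.01
t0 board frac>30 0.0 shift [-0.03 -0.03] 1.0
t0 pawl frac>30 0.0 shift [-0.11  0.56] 0.95
new 35 434.74285714285713 149.37142857142857
old 29 436.51724137931035 145.68965517241378
```

```bash
python3 -c "
from h import *
ctrl.close_job(); st()"
```

```text
the job is handed in; nothing more can be done
the job is handed in; nothing more can be done
```

The job is done and handed in at about 37 s of the 210 s. No verdict was reported. I opened the handle, propped the board on its top notch and laid both beech dowels flat in the tray. I then tripped the pawl, lowered the board flat and swung the handle home. Two dowels were on hand; I did not touch the pink look-alikes, the steel hinge, the drill-bit case or the hex key.

- **Last checks:** In the final top picture the handle, board and pawl show no significant differences from the start picture, so they are shut, flat and armed. The dowels were last seen lying flat in the tray before the board came down.
- **Disagreements:**
  - The tripped board did not sink by itself from about 1.51 rad, so I gripped the bar again and brought it down by hand.
  - In the final scene picture about 8 % of the handle patch differed from the start. I took this to be the arm's shadow, but did not confirm it because I had used all 16 viewings.
  - Wrist and top views of the knob and of the second dowel differed by 5–8 mm. I used values in between.
  - The second dowel met the tray floor with about 30 N at the wrist.

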